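# Crate the last two sample bottles, one of them fallen over

## Task

Put the two square bottles that are still on the table into the divided crate, each upright with its cap on top in an empty cell of its own and standing on the cell's bottom; one of the two has fallen over. Set them down rather than dropping them, leave the bottles already in the crate in their cells, and do not disturb the mug or the dish.

Things in the scene. Friction and masses are not known exactly. Their poses are not given: they have to be found in the camera images.
- crate: black plastic divided crate, 132 x 132 x 62 mm, fixed to the table, open on top: 2 by 2 cells, each 60 x 60 mm inside, walls and dividers 4 mm thick and all 62 mm high, floor 4 mm thick. Origin: centre of its underside; z up. Turned up to 0.25 rad about the vertical.
- standing_bottle: square white bottle, 50 x 50 x 122 mm, 0.18 to 0.31 kg, rigid, closed: flat-sided body from 0 to 84 mm, a shoulder, then a round grey cap of 34 mm diameter from 96 to 122 mm; centre of mass about 50 mm from the base. Origin: centre of its base; z axis from base to cap, x and y across the flats. It stands upright on the table, to the near right, at any yaw.
- fallen_bottle: same kind of bottle as standing_bottle, same size and axes. It lies on one of its flat sides on the table to the right of the crate, its cap pointing away from the crate, to the near right, between 0.4 and 1.1 rad from -y towards -x, its axis 25 mm above the table. A fixed cabinet, an obstacle, stands beyond x 0.68 at y below -0.2.
- mug: orange mug, 101 mm tall, loose, a bystander near the right edge; origin under its middle.
- petri: clear dish, 62 mm across, 16 mm tall, loose, a bystander between robot and crate; origin under its centre. To its left, in front of the robot, stands a fixed microscope, an obstacle 515 mm high over x 0.21 to 0.47, y -0.09 to 0.17: swing the arm round it or above it.
- stored0: same kind of bottle as standing_bottle, same size and axes. It already stands in one of the crate's cells (which one varies).
- stored1: same kind of bottle as standing_bottle, same size and axes. It already stands in one of the crate's cells (which one varies).
- cell0 (a point): centre of the crate floor in one of the four cells, at x -32, y -32 mm, z 4 mm in the crate's frame. If the cell holds none of the stored bottles, a 46 x 46 x 3 mm cork pad, fixed, lies on this floor, and a bottle's base comes to rest 3 mm above the point.
- cell1 (a point): centre of the crate floor in one of the four cells, at x -32, y 32 mm, z 4 mm in the crate's frame. If the cell holds none of the stored bottles, a 46 x 46 x 3 mm cork pad, fixed, lies on this floor, and a bottle's base comes to rest 3 mm above the point.
- cell2 (a point): centre of the crate floor in one of the four cells, at x 32, y -32 mm, z 4 mm in the crate's frame. If the cell holds none of the stored bottles, a 46 x 46 x 3 mm cork pad, fixed, lies on this floor, and a bottle's base comes to rest 3 mm above the point.
- cell3 (a point): centre of the crate floor in one of the four cells, at x 32, y 32 mm, z 4 mm in the crate's frame. If the cell holds none of the stored bottles, a 46 x 46 x 3 mm cork pad, fixed, lies on this floor, and a bottle's base comes to rest 3 mm above the point.

How it is judged:
At the end, for the whole second after the job is handed in: All four bottles stand in cells of the crate, one to a cell (a second one does not fit), cap up and within 0.1 rad of vertical, base within 14 mm of the crate's underside level (on the cell's floor or pad), at rest (angle between each of standing_bottle, fallen_bottle, stored0, stored1's own z axis and vertical below 0.1 rad and z of standing_bottle in the frame of crate between 0 and 0.014 m and x of standing_bottle in the frame of crate between -0.048 and 0.048 m and y of standing_bottle in the frame of crate between -0.048 and 0.048 m and linear speed of each of standing_bottle, fallen_bottle, stored0, stored1 below 0.02 m/s and z of fallen_bottle in the frame of crate between 0 and 0.014 m and x of fallen_bottle in the frame of crate between -0.048 and 0.048 m and y of fallen_bottle in the frame of crate between -0.048 and 0.048 m and z of stored0 in the frame of crate between 0 and 0.014 m and x of stored0 in the frame of crate between -0.048 and 0.048 m and y of stored0 in the frame of crate between -0.048 and 0.048 m and z of stored1 in the frame of crate between 0 and 0.014 m and x of stored1 in the frame of crate between -0.048 and 0.048 m and y of stored1 in the frame of crate between -0.048 and 0.048 m); the robot touches nothing.
It fails at once if a bottle is dropped or knocked over: it moves faster than 0.7 m/s while the fingers do not hold it ((linear speed of standing_bottle above 0.7 m/s and contact force between the fingers and standing_bottle below 0.1 N) or (linear speed of fallen_bottle above 0.7 m/s and contact force between the fingers and fallen_bottle below 0.1 N) or (linear speed of stored0 above 0.7 m/s and contact force between the fingers and stored0 below 0.1 N) or (linear speed of stored1 above 0.7 m/s and contact force between the fingers and stored1 below 0.1 N)).
It fails at once if the mug or the dish is moved more than 30 mm (distance of any of mug, petri from where it was at the start of the episode above 0.03 m).
It fails at once if a bottle already in the crate is taken out (lifted 40 mm) (z of any of stored0, stored1 in the frame of crate above 0.05 m).
It also fails if it takes over 72 s, if anything falls off the work surface, if the arm or the gripper's body presses on something with over 40 N, if the wrist force passes 120 N, or if a joint passes its speed limit or range.

## Robot

A 6-joint arm with a two-finger parallel gripper is mounted at the origin on the work surface; the furniture and walls round the work are solid. World frame = base frame: x ahead of the robot, y to its left, z up, the work surface at z = 0. Lengths are in m, angles in rad, forces in N, time in s.
With the tool pointing down it reaches from about 0.375 to 0.975 m from the base axis. Payload 3.8 kg.
Tool frame: the origin (TCP) lies at the very end of the fingers, on their centre line; the grasp point (between the pads) lies behind it (r.pinch_z is the z of the grasp point in the tool frame, in m); z points along the fingers, y is the line along which they close (so a half turn about z gives the same grasp; the last joint's range is limited). The gripper opens to 88 mm and grips with 3 to 60 N. Pads are 18 mm wide; open, the fingers measure 123 mm over their backs; the gripper's body (75 mm by 187 mm) begins 45 mm behind the grasp point.
Start: joints at [1.269, 0.264, 1.604, -0, 1.274, -0.037], TCP at [0.177, 0.651, 0.202] pointing down, gripper open.
Joint ranges: [-2.63, 2.63], [-0.94, 2.18], [0.31, 2.57], [-1.31, 4.45], [0, 2.66], [-2.55, 2.55]. Speed limits (rad/s): [2.57, 2.57, 3.14, 3.14, 3.14, 3.14].

## Interface

Orientations are given as a unit quaternion [w, x, y, z].
In Python, from bench import r, eyes, sensors gives the robot as it stands (r), with the cameras (eyes) and the readings (sensors). Calls block until the motion is done:
- r.goto(position, orientation): joint-space move of the TCP to a pose.
- r.line_to(position, rot=None, feed=0.15): straight line of the TCP; rot=None keeps the orientation; feed is the mean speed in m/s.
- r.move_joints(angles): joint-space move.
- r.open() and r.gripper_close(newtons=None): open the fingers fully, or close them until they stop; newtons is the grip in N (None keeps the last).
- r.hold(seconds).
- r.ik(position, orientation): joint angles nearest the present ones, or None.
- eyes.grab_frame(name): name is "side" or "top" or "wrist"; returns the picture (400x640x3 uint8, red, green, blue); there is no depth.
- eyes.calibration(name): a dict with "camera_matrix" (3x3 intrinsics, pixels), "xyz" and "orientation" of the camera in the world. Camera axes: x right, y up, looking along -z (the intrinsics and any distortion apply to the point x, -y, -z); pixel columns grow to the right and rows downward; lengths in m; the calibration is good to about 2 mm. A picture is of the moment at which its call begins: read the wrist's pose just before it. calibration takes no time and is no camera call; for the wrist camera it gives the pose at the moment of the call.
A pose or a line that the arm cannot do raises r.IKError and nothing moves.
- r.sign_off(): hands the job in; it is judged then, once.
Readings, each from a call of its own:
- sensors.current_time_s(): time.
- sensors.current_joint_pos(): joint angles.
- sensors.current_joint_velocities(): joint speeds.
- sensors.current_effort(): joint torques, N m.
- sensors.current_tool_pos(): TCP position.
- sensors.current_tool_rot(): TCP orientation.
- sensors.current_force(): force on the tool from outside, world axes, zero at the start.
- sensors.current_wrist_torque(): the same for the moment, N m.
- sensors.current_opening(): opening from 0.0 (shut) to 1.0 (fully open).
- sensors.current_finger_force(): force on a finger pad.
Only numpy, scipy, OpenCV 4.12 (cv2) and the standard library are available. Lean on these libraries where they do the work, as an engineer would, in place of code of your own. Each camera call takes 0.05 s, during which the arm holds its last target. There are 200 camera calls.

## Working session

There is one attempt and no reset: what is moved stays moved. The work goes in short steps, each a Python script; the robot and the scene stay as the last script left them, time stands still between calls to the robot, and variables do not carry over. Pictures are saved under pics/ and viewed, at most 10 in all, crops included, and the job is handed in when it is done.

```bash
ls; mkdir -p pics
python3 - <<'E'
from bench import r, eyes, sensors
import cv2
for n in ["side","top"]:
    im=eyes.grab_frame(n); cv2.imwrite(f"pics/{n}0.png",im[:,:,::-1]); print(n,eyes.calibration(n))
print(r.pinch_z, sensors.current_tool_rot(), sensors.current_time_s())
E
```

```text
bench.py
pics
side {'camera_matrix': array([[404.60286235,   0.        , 328.87946297],
       [  0.        , 404.60286235, 195.82123957],
       [  0.        ,   0.        ,   1.        ]]), 'xyz': array([ 0.33642143, -0.98490143,  0.48216869]), 'orientation': array([ 0.86889827,  0.49006254, -0.02832645, -0.06365622])}
top {'camera_matrix': array([[426.18622756,   0.        , 324.72575459],
       [  0.        , 426.18622756, 199.67216976],
       [  0.        ,   0.        ,   1.        ]]), 'xyz': array([ 0.35684627, -0.26487432,  0.8870693 ]), 'orientation': array([ 0.71509803,  0.02840132, -0.02174189, -0.69810849])}
-0.0187 [-1.76467689e-04  1.32025278e-01  9.91245835e-01 -9.95010117e-04] 0.1
```

View pics/top0.png

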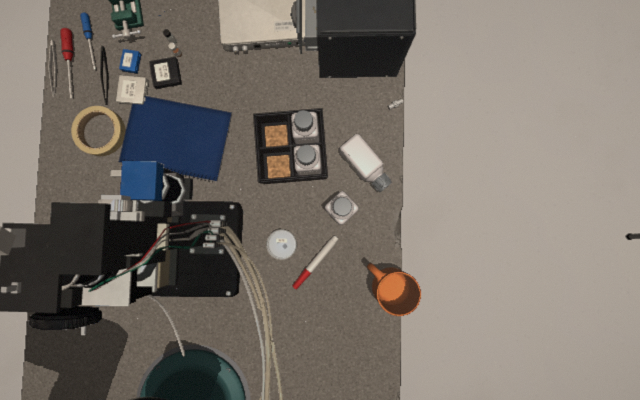

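View pics/side0.png

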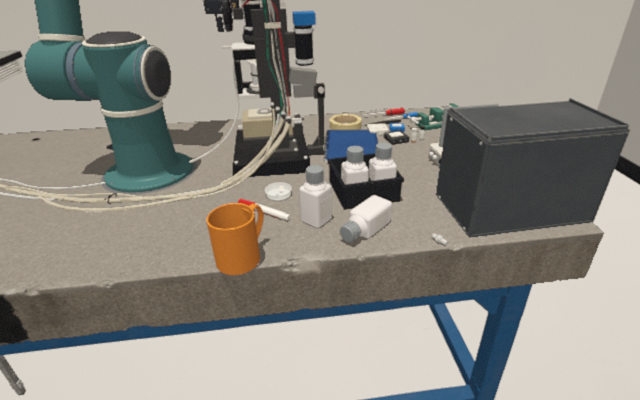

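The top view shows the crate at about (290,146). Stored bottles fill its right column, caps at (305,121) and (307,154), and cork shows in the left cells at (276,136) and (277,166). The standing bottle is at (341,208), the fallen one at (361,157) with its cap at (378,183), the dish at (282,244) and the mug at (398,293). The side view confirms this layout, with the fallen bottle at (367,218).

```bash
cat > h.py <<'E'
import numpy as np, cv2
from scipy.spatial.transform import Rotation as R
from bench import r, eyes, sensors
def ray(c,px):
    K=c['camera_matrix'];q=c['orientation'];M=R.from_quat([q[1],q[2],q[3],q[0]]).as_matrix()
    px=np.atleast_2d(px).astype(float)
    d=np.c_[(px[:,0]-K[0,2])/K[0,0],-(px[:,1]-K[1,2])/K[1,1],-np.ones(len(px))]
    return d@M.T
def onplane(c,px,z):
    d=ray(c,px);o=c['xyz'];return o+d*((z-o[2])/d[:,2])[:,None]
def proj(c,P):
    K=c['camera_matrix'];q=c['orientation'];M=R.from_quat([q[1],q[2],q[3],q[0]]).as_matrix()
    p=(np.atleast_2d(P)-c['xyz'])@M
    return np.c_[K[0,2]-K[0,0]*p[:,0]/p[:,2],K[1,2]+K[1,1]*p[:,1]/p[:,2]]
def quat(z,y):
    z=np.array(z,float);z/=np.linalg.norm(z);y=np.array(y,float);y-=z*(y@z);y/=np.linalg.norm(y)
    q=R.from_matrix(np.c_[np.cross(y,z),y,z]).as_quat();return [q[3],*q[:3]]
def down(yaw): # tool y axis at angle yaw
    return quat([0,0,-1],[np.cos(yaw),np.sin(yaw),0])
E
python3 - <<'E'
from h import *
im=cv2.imread("pics/top0.png");c=eyes.calibration("top")
crop=im[90:235,240:400];cv2.imwrite("pics/crop.png",cv2.resize(crop,None,fx=4.9,fy=4.0,interpolation=cv2.INTER_CUBIC) if 0 else cv2.resize(crop,None,fx=4,fy=4,interpolation=cv2.INTER_CUBIC))
hsv=cv2.cvtColor(im,cv2.COLOR_BGR2HSV)
def comps(m,z,name,amin=60):
    roi=np.zeros_like(m);roi[90:235,240:400]=m[90:235,240:400]
    for k in cv2.findContours(roi,cv2.RETR_EXTERNAL,cv2.CHAIN_APPROX_NONE)[0]:
        if cv2.contourArea(k)>amin:
            rr=cv2.minAreaRect(k);print(name,cv2.contourArea(k),np.round(rr[0],1),np.round(rr[1],1),round(rr[2],1),onplane(c,rr[0],z).round(4)[0,:2]); 
V=hsv[...,2];S=hsv[...,1];H=hsv[...,0]
comps(((V>165)).astype(np.uint8),.05,'white')
comps(((V<45)).astype(np.uint8),.062,'black')
comps(((S>90)&(V>90)).astype(np.uint8),.007,'cork')
comps(((S<40)&(V>100)&(V<165)).astype(np.uint8),.122,'grey')
# kinematics fit
A=[];b=[];n=0
for rad in np.linspace(.45,.9,6):
  for z in (.1,.25,.4):
    a=-.5;p=[rad*np.cos(a),rad*np.sin(a),z]
    for az in (a+np.pi/2,):
        try:j=r.ik(p,down(az))
        except Exception as e: j=None
        if j is None: continue
        if n<3: print(np.round(j,3)); n+=1
        s=j[1];e=j[1]+j[2]
        A.append([1,np.sin(s),np.sin(e),np.cos(e),0]);b.append(rad)
        A.append([0,np.cos(s),np.cos(e),-np.sin(e),1]);b.append(z)
x,res,*_=np.linalg.lstsq(np.array(A),np.array(b),rcond=None);print("a1,L2,L3,off,h-Lt",x.round(4),res)
E
```

```text
white 65.5 [346.8 213.5] [10.5 24.1] 56.3 [ 0.3901 -0.3003]
white 77.0 [277.6 169.3] [12.1 21.6] 77.5 [ 0.4743 -0.1614]
white 912.5 [363.5 157.9] [46.3 22.8] 49.9 [ 0.5009 -0.3311]
white 72.5 [275.7 138.6] [11.  20.8] 83.3 [ 0.5359 -0.1557]
black 2707.0 [290.  146.3] [70.  68.3] 85.6 [ 0.5186 -0.1858]
cork 456.0 [278.3 166.3] [22.2 22.5] 85.6 [ 0.4867 -0.1575]
cork 423.5 [276.  135.5] [21. 22.] 90.0 [ 0.5516 -0.1505]
grey 628.5 [341.3 207.6] [26.2 27.1] 47.5 [ 0.3975 -0.2871]
grey 583.0 [307.  158.2] [26.7 25.9] 86.4 [ 0.4857 -0.223 ]
grey 1198.5 [367.3 163. ] [61.5 25.6] 49.4 [ 0.4795 -0.3323]
grey 581.5 [304.2 124.1] [26.8 25.6] 85.9 [ 0.5483 -0.2163]
[-0.555 -0.078  2.174 -0.     1.045 -1.626]
[-0.555 -0.202  1.995 -0.     1.348 -1.626]
[-0.555 -0.229  1.75  -0.     1.62  -1.626]
a1,L2,L3,off,h-Lt [ 0.0006  0.5117  0.5661  0.0013 -0.125 ] [3.1613951e-08]
```

View pics/crop.png

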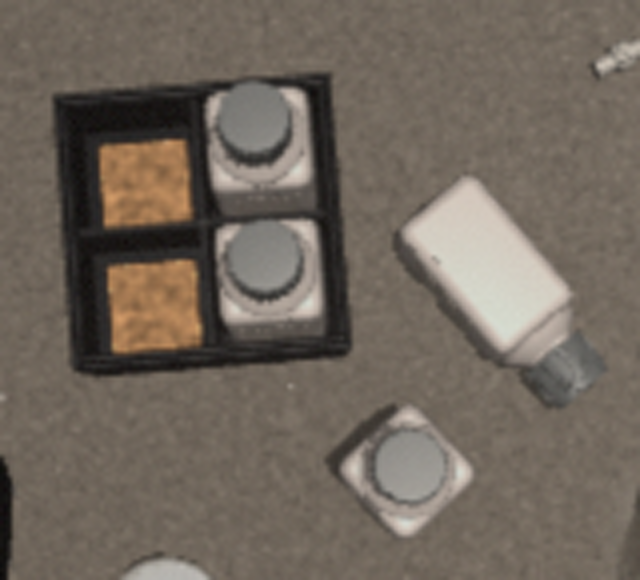

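The zoomed crop gives these positions:
- Crate rim corners at about (57,97), (330,75), (350,350) and (78,370).
- Cork pads at left, stored caps at (255,121) and (265,258).
- Standing bottle corners at (340,468), (402,405), (474,472) and (406,535), with its cap at (411,465).
- Fallen bottle from (430,205) to its cap end at (580,385).

Next I swing round the microscope at about 0.62 m radius and take a wrist picture for precision.

Run:
```python
from h import *
def polar(a,rad,z,yaw): r.goto([rad*np.cos(a),rad*np.sin(a),z],down(yaw))
j=r.ik([.62*np.cos(1.3),.62*np.sin(1.3),.40],down(1.3+np.pi/2)); print(np.round(j,3))
r.move_joints(j)
j=np.array(j);j[0]=-.45;r.move_joints(j)
print(sensors.current_tool_pos().round(3),sensors.current_tool_rot().round(3),sensors.current_time_s())
y=-.5+np.pi/2
r.goto([.43,-.25,.42],down(y))
print(sensors.current_tool_pos().round(3),sensors.current_joint_pos().round(3),sensors.current_time_s())
c=eyes.calibration("wrist");im=eyes.grab_frame("wrist");cv2.imwrite("pics/w1.png",im[:,:,::-1])
import pickle;pickle.dump(c,open("w1.pkl","wb"))
print(c, proj(c,[[.52,-.186,.06],[.397,-.287,.12]]))
```

```text
[ 1.26   0.105  1.435 -0.     1.602 -1.611]
[ 0.569 -0.246  0.4  ] [0.    0.203 0.979 0.   ] 4.7667
[ 0.431 -0.25   0.42 ] [-5.760e-01 -1.340e-01  1.635e+00  1.000e-03  1.639e+00 -1.647e+00] 5.3833
{'camera_matrix': array([[326.86567439,   0.        , 318.30573557],
       [  0.        , 326.86567439, 204.04479588],
       [  0.        ,   0.        ,   1.        ]]), 'xyz': array([ 0.36500087, -0.21343526,  0.60226645]), 'orientation': array([ 0.85049851, -0.1257739 , -0.07499692,  0.50518182])} [[376.0356856  180.82845257]
 [284.56723575 150.14267319]]
```

View pics/w1.png

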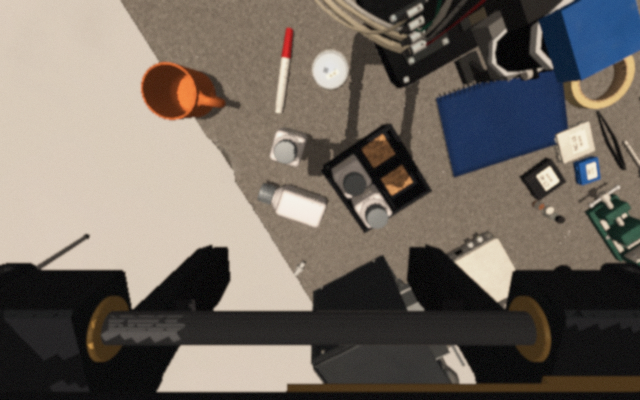

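The wrist view agrees with the top-camera estimates: crate centre at about (376,181), standing cap at (285,151), fallen bottle at (300,205), pads at (380,150) and (398,181). I'll refine and cross-check the numbers now.

Run:
```python
from h import *
import pickle
ct=eyes.calibration("top");cw=pickle.load(open("w1.pkl","rb"))
C=lambda *p:np.array(p,float)/4+[240,90]-0.375
P=onplane(ct,C((57,97),(330,75),(350,350),(78,370)),.062);print("rim",P.round(4)[:,:2], [round(float(np.linalg.norm(P[i]-P[(i+1)%4])),4) for i in range(4)])
d=P[0]-P[1];u=-np.array([-d[1],d[0]])[:2]/np.linalg.norm(d[:2]); 
print("yaw from far edge",np.arctan2(d[1],d[0])-np.pi/2, "centre", (P[0]+P[1])[:2]/2, P.mean(0))
for n,c,f in(("top",ct,"pics/top0.png"),("w",cw,"pics/w1.png")):
    im=cv2.imread(f);hsv=cv2.cvtColor(im,cv2.COLOR_BGR2HSV)
    m=((hsv[...,1]>90)&(hsv[...,2]>70)&(hsv[...,0]<25)).astype(np.uint8)
    lo,hi=((240,90),(330,190)) if n=="top" else ((355,130),(420,205))
    z=np.zeros_like(m);z[lo[1]:hi[1],lo[0]:hi[0]]=m[lo[1]:hi[1],lo[0]:hi[0]]
    for k in cv2.findContours(z,cv2.RETR_EXTERNAL,cv2.CHAIN_APPROX_NONE)[0]:
        if cv2.contourArea(k)<100: continue
        w=onplane(c,k[:,0,:],.007)[:,:2]; rr=cv2.minAreaRect((w*1000).astype(np.float32));print(n,"pad",np.round(rr[0],1),np.round(rr[1],1),round(rr[2],1))
    # white bodies
    lo,hi=((325,120),(400,235)) if n=="top" else ((255,120),(330,235))
    m=((hsv[...,2]>135)&(hsv[...,1]<60)).astype(np.uint8)
    z=np.zeros_like(m);z[lo[1]:hi[1],lo[0]:hi[0]]=m[lo[1]:hi[1],lo[0]:hi[0]]
    for k in cv2.findContours(z,cv2.RETR_EXTERNAL,cv2.CHAIN_APPROX_NONE)[0]:
        if cv2.contourArea(k)<60: continue
        for h in(.05,.084):
            w=onplane(c,k[:,0,:],h)[:,:2]; rr=cv2.minAreaRect((w*1000).astype(np.float32));print(n,"white",h,np.round(rr[0],1),np.round(rr[1],1),round(rr[2],1))
print("standing body corners",onplane(ct,C((340,468),(402,405),(474,472),(406,535)),.084).round(4)[:,:2])
print("cap top",onplane(ct,C((411,465)),.122).round(4), "wrist",onplane(cw,[285,150.5],.122).round(4))
print("fallen cap end mid (z.025)",onplane(ct,C((582,386)),.025).round(4))
print("fallen body top face corners",onplane(ct,C((402,236),(470,180),(572,297),(503,360)),.05).round(4)[:,:2])
im=cv2.imread("pics/w1.png")[115:240,245:440];cv2.imwrite("pics/w1c.png",cv2.resize(im,None,fx=4,fy=4,interpolation=cv2.INTER_CUBIC))
```

```text
rim [[ 0.5816 -0.1126]
 [ 0.5956 -0.2469]
 [ 0.4595 -0.26  ]
 [ 0.4466 -0.1277]] [0.135, 0.1367, 0.1329, 0.1359]
yaw from far edge 0.1037353003282111 centre [ 0.58860998 -0.17972135] [ 0.52083413 -0.18678542  0.062     ]
top pad [ 486.8 -157.3] [47.2 47.9] 6.5
top pad [ 551.5 -150.6] [45.  47.8] 7.1
top white 0.05 [ 401.5 -289.6] [49.2 49.1] 43.7
top white 0.084 [ 399.7 -288.6] [47.2 47.1] 43.7
top white 0.05 [ 501.  -330.8] [94.7 47.6] 41.4
top white 0.084 [ 495.1 -328.1] [90.8 45.7] 41.4
w pad [ 553.3 -149.4] [40.8 49.1] 5.8
w pad [ 485.3 -155.8] [44.6 47.7] 6.3
w white 0.05 [ 497.2 -393.2] [37.6 46. ] 58.2
w white 0.084 [ 489.  -382.1] [35.3 43.2] 58.2
w white 0.05 [ 500.2 -341.5] [142.7  70.6] 42.3
w white 0.084 [ 491.9 -333.6] [133.9  66.3] 42.3
w white 0.05 [ 428.3 -285.2] [119.   89.2] 42.1
w white 0.084 [ 424.4 -280.8] [111.6  83.7] 42.1
standing body corners [[ 0.4007 -0.2567]
 [ 0.4312 -0.2853]
 [ 0.4003 -0.3199]
 [ 0.3699 -0.2885]]
cap top [[ 0.4007 -0.289   0.122 ]] wrist [[ 0.3976 -0.2864  0.122 ]]
fallen cap end mid (z.025) [[ 0.4485 -0.3779  0.025 ]]
fallen body top face corners [[ 0.5185 -0.2844]
 [ 0.5474 -0.3175]
 [ 0.4899 -0.3691]
 [ 0.4578 -0.3355]]
```

View pics/w1c.png

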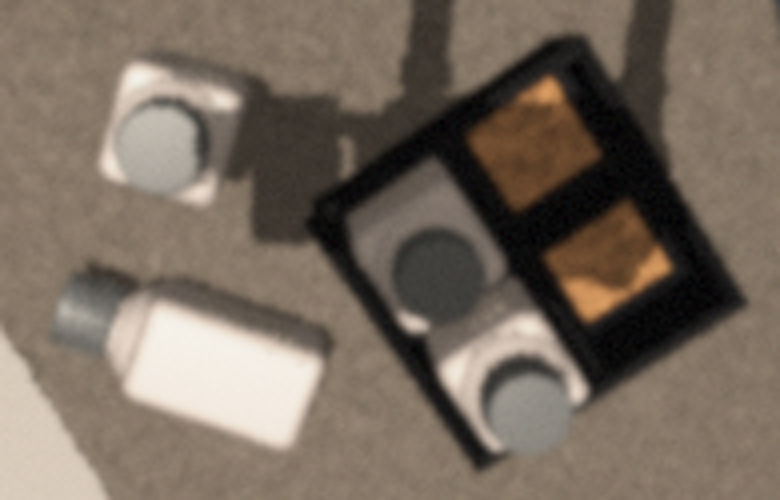

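The refined estimates are: crate centre (.5217,-.186) with yaw .105, standing bottle (.3995,-.288) with yaw about 45°, fallen base (.536,-.300) with its axis along 221°. I'll pick the standing bottle by its cap and lower it into the far empty cell, closing along crate x so no neighbour is hit on release.

```bash
cat >> h.py <<'E'
CR=np.array([.5217,-.186]);YAW=.105
def cell(x,y): c,s=np.cos(YAW),np.sin(YAW);return CR+[c*x-s*y,s*x+c*y]
def descend(xy,z0,z1,step=.006,lim=6,feed=.06):
    f0=np.array(sensors.current_force());z=z0
    while z>z1+1e-6:
        z=max(z-step,z1);r.line_to([xy[0],xy[1],z],feed=feed)
        f=np.array(sensors.current_force())-f0
        if np.linalg.norm(f)>lim: print("contact",round(z,4),f.round(1));return z,f
    print("end",z,f.round(1));return z,f
E
python3 - <<'E'
from h import *
S=[.3995,-.288]
r.goto([*S,.24],down(.785));r.line_to([*S,.0965],feed=.15)
r.gripper_close(25);print("open",sensors.current_opening(),sensors.current_finger_force())
r.line_to([*S,.27],feed=.2)
p=cell(.032,.032);print(p)
r.goto([*p,.27],down(YAW))
r.line_to([*p,.19],feed=.12)
print("open",sensors.current_opening(),sensors.current_force(),sensors.current_joint_pos().round(2),sensors.current_time_s())
im=eyes.grab_frame("side");cv2.imwrite("pics/s1.png",im[:,:,::-1])
a=cv2.resize(im[80:280,260:480,::-1],None,fx=2,fy=2)
t=eyes.grab_frame("top");b=cv2.resize(t[60:260,220:400,::-1],None,fx=2,fy=2)
cv2.imwrite("pics/v1.png",np.hstack([a,b]))
E
```

```text
open 0.0036938173200864424 0.0
[ 0.55016993 -0.15082241]
open 0.0031555203688526674 [-0.06898345  0.71332226 -0.20514973] [-0.31  0.07  1.84  0.    1.22 -0.42] 11.4333
```

View pics/v1.png

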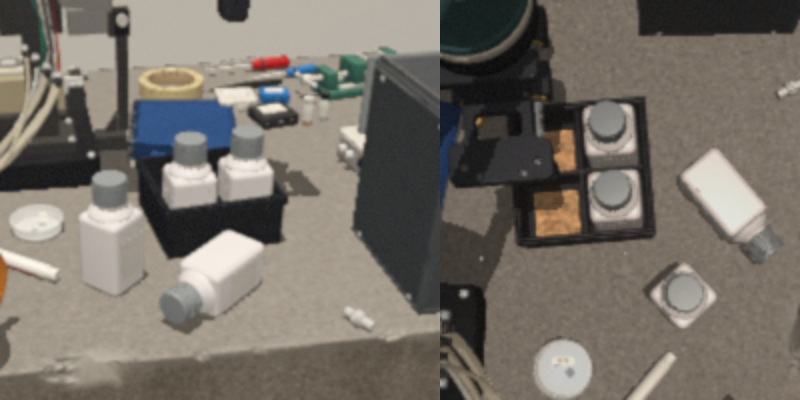

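The grasp missed. The bottle still stands unmoved at about (110,230) in the side crop, and the gripper appears only at (232,5). I'll check where the TCP actually is.

Run:
```python
from h import *
print(sensors.current_tool_pos().round(4),sensors.current_tool_rot().round(3),down(YAW),sensors.current_time_s())
c=eyes.calibration("side");print(proj(c,[[.55,-.15,.19],[.55,-.15,.31]]))
cw=eyes.calibration("wrist");print(cw['xyz'])
r.open();print(sensors.current_opening(),sensors.current_time_s())
im=eyes.grab_frame("wrist");cv2.imwrite("pics/w2.png",im[:,:,::-1])
print(proj(cw,[sensors.current_tool_pos()]))
im=eyes.grab_frame("side");cv2.imwrite("pics/s2.png",im[:,:,::-1])
v=np.hstack([cv2.resize(im[:,:,::-1],(400,250)),cv2.resize(cv2.imread("pics/w2.png"),(400,250))]);cv2.imwrite("pics/v2.png",v)
```

```text
[ 0.551  -0.1512  0.1914] [0.001 0.669 0.743 0.   ] [np.float64(0.0), np.float64(0.6690264685238984), np.float64(0.7432385783948794), np.float64(0.0)] 11.5333
[[374.60411761 106.5205763 ]
 [377.28778971  49.18499857]]
[ 0.54327243 -0.07601794  0.37345655]
0.9995350522556027 12.8583
[[316.52324971 235.03997545]]
```

View pics/v2.png

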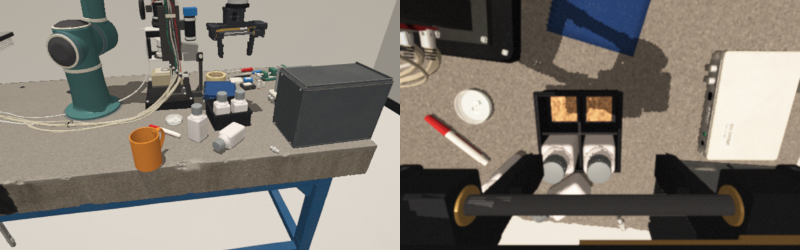

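The side view puts the fingertips at about full-frame row 91, but the TCP at z .191 should project to row 106. The fingers seem to end roughly 30 mm above the stated TCP. I'll measure the tips by differencing against the first frame.

Run:
```python
from h import *
c=eyes.calibration("side");b=cv2.imread("pics/side0.png").astype(int)
def mask(f): 
    d=np.abs(cv2.imread(f).astype(int)-b).sum(2)>60; d[:, :300]=0; d[:,440:]=0; d[125:]=0; return d
for f in ("pics/s1.png","pics/s2.png"):
    d=mask(f);cols=[(x,int(np.where(d[:,x])[0].max())) for x in range(325,425,4) if d[:,x].any()];print(f,cols)
y=np.array([np.cos(YAW),np.sin(YAW),0]);T=np.array([.551,-.1512,.1914])
for dz in (0,.02,.03,.04):
    print(dz,proj(c,[T+[0,0,dz],T+y*.044+[0,0,dz],T-y*.044+[0,0,dz]]).round(1).tolist())
cw=eyes.calibration("wrist")
print("wrist open tips", [(dz,proj(cw,[T+y*.044+[0,0,dz],T-y*.044+[0,0,dz]]).round(0).tolist()) for dz in (0,.02,.03,.04)])
g=cv2.imread("pics/w2.png",0);print("row profile dark bounds",[(v,np.where(g[v,200:440]<35)[0][[0,-1]]+200 if (g[v,200:440]<35).any() else None, [int(x) for x in g[v,200:440:12]]) for v in (250,262)])
print(r.pinch_z,sensors.current_time_s())
```

```text
pics/s1.png [(333, 57), (337, 60), (341, 64), (345, 64), (349, 57), (353, 57), (357, 58), (361, 56), (365, 62), (369, 87), (373, 90), (377, 90), (381, 90), (385, 83), (389, 60), (393, 60), (397, 59), (401, 54), (405, 53), (409, 53), (413, 55), (417, 58), (421, 58)]
pics/s2.png [(329, 41), (333, 57), (337, 61), (341, 64), (345, 64), (349, 89), (353, 92), (357, 92), (361, 58), (365, 56), (369, 56), (373, 56), (377, 56), (381, 55), (385, 55), (389, 55), (393, 54), (397, 88), (401, 88), (405, 77), (409, 59), (413, 59), (417, 58), (421, 60)]
0 [[375.2, 106.0], [394.2, 104.2], [355.9, 107.9]]
0.02 [[375.6, 97.0], [394.8, 95.3], [356.1, 98.8]]
0.03 [[375.9, 92.5], [395.1, 90.7], [356.2, 94.2]]
0.04 [[376.1, 87.8], [395.5, 86.1], [356.3, 89.5]]
wrist open tips [(0, [[393.0, 238.0], [245.0, 238.0]]), (0.02, [[401.0, 253.0], [237.0, 253.0]]), (0.03, [[406.0, 261.0], [233.0, 261.0]]), (0.04, [[411.0, 271.0], [227.0, 271.0]])]
row profile dark bounds [(250, array([200, 439]), [21, 14, 15, 139, 55, 117, 188, 54, 210, 84, 58, 133, 87, 151, 152, 155, 148, 144, 18, 18]), (262, array([200, 439]), [16, 13, 13, 182, 189, 61, 195, 11, 225, 160, 191, 76, 81, 151, 154, 152, 150, 160, 9, 18])]
-0.0187 12.9583
```

The real fingertips are about 35 mm short of the reported TCP, and the side and wrist views agree on this along tool z. So the first close happened above the cap and touched nothing. I'll apply that offset and pick again with a guarded descent.

```bash
echo 'D=.035' >> h.py
python3 - <<'E'
from h import *
S=[.3995,-.288]
r.line_to([*sensors.current_tool_pos()[:2],.26],feed=.25)
r.goto([*S,.16],down(.785))
z,f=descend(S,.16,.0625,step=.0325,lim=4,feed=.12)
r.gripper_close(25);print("open",sensors.current_opening(),sensors.current_finger_force())
if sensors.current_opening()>.2:
    r.line_to([*S,.245],feed=.2)
    print("w",np.array(sensors.current_force()).round(2),sensors.current_opening(),sensors.current_tool_pos().round(4))
    p=cell(.032,.032)
    r.goto([*p,.245],down(YAW))
    r.line_to([*p,.155],feed=.12)
    print(sensors.current_force().round(2),sensors.current_opening())
im=eyes.grab_frame("side");t=eyes.grab_frame("top");w=eyes.grab_frame("wrist")
cv2.imwrite("pics/s3.png",im[:,:,::-1])
v=np.hstack([cv2.resize(im[60:240,280:460,::-1],(400,400)),cv2.resize(w[100:260,240:400,::-1],(400,400))]);cv2.imwrite("pics/v3.png",v);print(sensors.current_time_s())
E
```

```text
end 0.0625 [-1.2 -0.8 -0.4]
open 0.3815129119246553 24.994292501360178
w [ 0.17  0.29 -3.86] 0.37889673417728575 [ 0.3986 -0.2872  0.2432]
[-0.19  0.31 -1.99] 0.3744212218135537
19.6
```

View pics/v3.png

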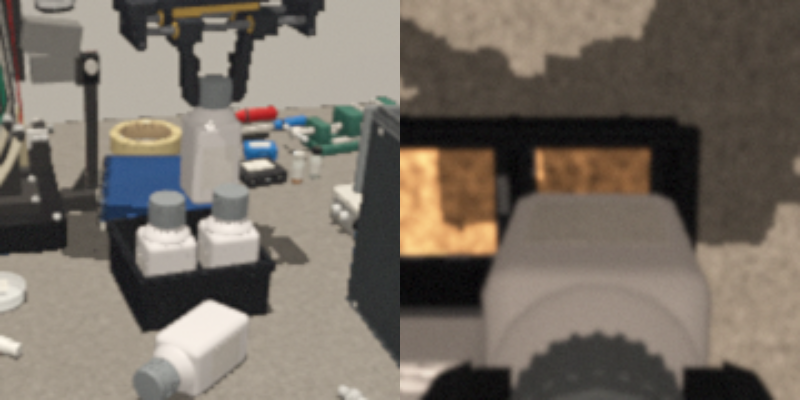

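The bottle is held upright by its cap and its body is aligned with the cell: in the wrist crop it spans columns 490–705, with the far pad directly behind. Lowering it under force guard.

Run:
```python
from h import *
p=cell(.032,.032)
r.line_to([*p,.125],feed=.12)
z,f=descend(p,.125,.076,step=.0125,lim=5,feed=.08)
if z<.09:
    z,f=descend(p,z,.064,step=.002,lim=4,feed=.04)
print(sensors.current_tool_pos().round(4),sensors.current_time_s(),sensors.current_opening())
```

```text
end 0.076 [-0.5 -0.   1. ]
contact 0.068 [-2.9  0.9  7.1]
[ 0.5506 -0.151   0.0695] 22.2167 0.37917953410434174
```

Contact came at the expected depth, so the bottle is standing on the pad. Release, retreat, and check the feasible poses for up-ending the fallen one.

```bash
cat >> h.py <<'E'
A=np.array([-.7524,-.6587,0]);BASE=np.array([.536,-.2997,.025]);Z=np.array([0,0,1.])
def side(a): return np.cross(Z,a)
def pick(t,g,lift=0,s=1):
    z=-Z*np.cos(t)-A*np.sin(t);G=BASE+A*g+[0,0,.003+lift];return G+z*(.0187+D),quat(z,s*side(A))
def place(t,g,B,hd,base=0,s=1):
    a=np.array([np.cos(hd),np.sin(hd),0]);z=a*np.cos(t)-Z*np.sin(t)
    G=np.array([B[0],B[1],base+g])-.003*a;return G+z*(.0187+D),quat(z,s*side(a))
E
python3 - <<'E'
from h import *
r.open();p=sensors.current_tool_pos();r.line_to([p[0],p[1],.26],feed=.25);print(sensors.current_time_s())
g=.076
for t in np.radians([35,40,45]):
  for s in (1,-1):
    j=r.ik(*pick(t,g,.0,s));j2=r.ik(*pick(t,g,.12,s));print("pick",round(t,2),s,None if j is None else np.round(j,2),None if j2 is None else np.round(j2,2))
    for hd in (0,-.2,-.4,-.6):
      for B in ([.49,-.375],[.54,-.375],[.44,-.38]):
        k=r.ik(*place(t,g,B,hd,0,s));k2=r.ik(*place(t,g,B,hd,.1,s))
        if k is not None and k2 is not None: print("  ",s,hd,B,np.round(k,2),np.round(k2,2))
E
```

```text
24.05
pick 0.61 1 [-0.99  0.42  2.    0.76  0.97 -0.66] [-0.99  0.25  1.96  0.68  1.14 -0.49]
   1 -0.4 [0.54, -0.375] [-0.81  0.22  2.39  2.41  0.51  2.  ] [-0.81 -0.    2.36  1.95  0.36  2.5 ]
   1 -0.6 [0.49, -0.375] [-0.77  0.15  2.49  2.84  0.47  1.75] [-0.77 -0.1   2.45  2.45  0.21  2.16]
   1 -0.6 [0.54, -0.375] [-0.68  0.21  2.41  3.    0.44  1.66] [-0.68 -0.02  2.38  2.8   0.19  1.86]
   1 -0.6 [0.44, -0.38] [-0.89  0.1   2.55  2.64  0.5   1.85] [-0.89 -0.18  2.52  2.09  0.27  2.44]
pick 0.61 -1 [-0.99  0.42  2.    0.76  0.97  2.48] None
   -1 0 [0.49, -0.375] [-1.09  0.28  2.31  1.6   0.82 -0.88] [-1.09  0.07  2.29  1.38  0.83 -0.56]
   -1 0 [0.54, -0.375] [-1.    0.31  2.26  1.66  0.76 -0.85] [-1.    0.12  2.23  1.43  0.77 -0.53]
   -1 0 [0.44, -0.38] [-1.21  0.25  2.35  1.51  0.87 -0.89] [-1.21  0.03  2.32  1.32  0.91 -0.58]
   -1 -0.2 [0.49, -0.375] [-1.02  0.22  2.4   1.89  0.68 -0.95] [-1.02 -0.01  2.37  1.56  0.64 -0.53]
   -1 -0.2 [0.54, -0.375] [-0.92  0.26  2.34  1.98  0.63 -0.95] [-0.92  0.05  2.31  1.63  0.57 -0.53]
   -1 -0.2 [0.44, -0.38] [-1.14  0.18  2.44  1.
[... 2906 characters left out ...]
 [0.44, -0.38] [-1.07  0.12  2.39  1.47  0.57 -0.58] [-1.07 -0.09  2.34  1.12  0.64 -0.15]
   -1 -0.4 [0.49, -0.375] [-0.86  0.12  2.39  1.84  0.33 -0.62] [-0.86 -0.08  2.34  1.12  0.36  0.13]
   -1 -0.4 [0.54, -0.375] [-0.77  0.18  2.31  1.92  0.28 -0.63] [-0.77 -0.01  2.27  1.1   0.29  0.22]
   -1 -0.4 [0.44, -0.38] [-0.97  0.07  2.44  1.73  0.4  -0.6 ] [-0.97 -0.15  2.39  1.12  0.44  0.06]
   -1 -0.6 [0.49, -0.375] [-0.75  0.1   2.41  2.51  0.18 -1.05] [-0.75 -0.11  2.36  0.75  0.15  0.72]
   -1 -0.6 [0.54, -0.375] [-0.67  0.17  2.33  2.79  0.14 -1.28] [-0.67 -0.02  2.28  0.45  0.11  1.08]
   -1 -0.6 [0.44, -0.38] [-0.86  0.04  2.47  2.22  0.23 -0.85] [-0.86 -0.18  2.42  0.93  0.23  0.47]
```

The poses with heading about 0 are feasible when the half-turned grasp (s=-1) is used. Before moving, I fit a quick forward model from IK samples and check the in-air swing for clearance.

```bash
cat >> h.py <<'E'
from itertools import product
def Rj(j): return R.from_euler('z',j[0])*R.from_euler('y',j[1]+j[2])*R.from_euler('z',j[3])*R.from_euler('y',j[4])*R.from_euler('z',j[5])
def feats(j):
    s,e=j[1],j[1]+j[2];Y=R.from_euler('z',j[0]).as_matrix()
    base=Y@[.5117*np.sin(s)+.5661*np.sin(e),0,.5117*np.cos(s)+.5661*np.cos(e)]
    return base,np.hstack([Y,Rj(j).as_matrix()])
E
cat > chk.py <<'E'
from h import *
q2R=lambda q:R.from_quat([q[1],q[2],q[3],q[0]])
poses=[(np.array(p),q) for p,q in [pick(t,.078,l,s) for t in np.radians([40,45]) for l in(0,.05,.15) for s in(1,-1)]+[place(t,.078,B,hd,b,-1) for t in np.radians([40,45]) for hd in(0,-.3,-.5) for B in([.49,-.375],[.54,-.37]) for b in(0,.1,.2)]]
A_=[];b_=[];Cs=[]
for p,q in poses:
    j=r.ik(p,q)
    if j is None: continue
    Cs.append((Rj(j).inv()*q2R(q)).as_rotvec());ba,F=feats(j);A_.append(F);b_.append(p-ba)
x,res,*_=np.linalg.lstsq(np.vstack(A_),np.hstack(b_),rcond=None);Cm=R.from_rotvec(Cs[0])
print("C",np.round(Cs[0],3),np.std(Cs,0).round(3),"x",x.round(4),"res",res)
def fk(j): ba,F=feats(j);return ba+F@x,Rj(j)*Cm
if __name__=="__main__":
  for t,g,s in ((np.radians(40),.077,-1),(np.radians(43),.079,-1)):
    for l in (.06,.08,.1):
      ja=r.ik(*pick(t,g,l,s))
      if ja is None: continue
      zt=-Z*np.cos(t)-A*np.sin(t);Rt=q2R(pick(t,g,0,s)[1]).inv()
      P0=pick(t,g,0,s)[0];loc=[]
      for u,v,h in product((-.025,.025),(-.025,.025),(0,.084)): loc.append(BASE+A*h+side(A)*u+Z*v)
      bl=Rt.apply(np.array(loc)-P0)
      gl=np.array([[u,v,w] for u in(-.0375,.0375) for v in(-.0935,.0935) for w in(-.0187-D-.045,-.0187-D-.2)])
      for hd in(0,-.2):
       for base in (.06,.1,.14):
        jb=r.ik(*place(t,g,[.49,-.375],hd,base,s))
        if jb is None: continue
        out=[]
        for k in np.linspace(0,1,9):
            p,Ro=fk(ja+(jb-ja)*k);W=p+Ro.apply(bl);Gp=p+Ro.apply(gl)
            out.append((W[:,2].min().round(3),W[:,1].max().round(3),Gp[:,2].min().round(3),Gp[:,1].max().round(3)))
        print(round(t,2),l,hd,base,np.round(ja,2),np.round(jb,2));print("   ",[tuple(map(float,o)) for o in out])
E
python3 chk.py
```

```text
C [-0.     0.     1.571] [0. 0. 0.] x [-0.0008  0.0249  0.251  -0.     -0.      0.3771] res [2.19519005e-06]
0.7 0.06 0 0.06 [-1.03  0.36  1.99  0.79  1.1   2.48] [-1.06  0.12  2.28  1.33  0.76 -0.53]
    [(0.06, -0.281, 0.098, -0.28), (0.06, -0.271, 0.082, -0.287), (0.057, -0.268, 0.072, -0.304), (0.052, -0.274, 0.072, -0.328), (0.048, -0.275, 0.081, -0.307), (0.045, -0.283, 0.081, -0.287), (0.046, -0.299, 0.091, -0.274), (0.051, -0.322, 0.111, -0.273), (0.06, -0.35, 0.137, -0.282)]
0.7 0.06 0 0.1 [-1.03  0.36  1.99  0.79  1.1   2.48] [-1.06  0.04  2.26  1.24  0.78 -0.4 ]
    [(0.06, -0.281, 0.098, -0.28), (0.065, -0.272, 0.087, -0.288), (0.066, -0.27, 0.083, -0.305), (0.066, -0.277, 0.088, -0.33), (0.066, -0.277, 0.101, -0.309), (0.069, -0.285, 0.106, -0.288), (0.075, -0.3, 0.121, -0.276), (0.085, -0.322, 0.146, -0.273), (0.1, -0.35, 0.177, -0.282)]
0.7 0.06 0 0.14 [-1.03  0.36  1.99  0.79  1.1   2.48] [-1.06 -0.02  2.23  1.16  0.82 -0.28]
    [(0.06, -0.281, 0.098, -0.28), (0.069, -0.273, 0.092, -0.289), (0.075, -0.273, 0.093, -0.307), (0.079, -0.279, 0.103, -0.333), (0.085, -0.28
[... 11956 characters left out ...]
0.97 -0.04  2.3   1.22  0.57 -0.17]
    [(0.1, -0.281, 0.135, -0.283), (0.097, -0.272, 0.119, -0.288), (0.092, -0.27, 0.111, -0.302), (0.087, -0.276, 0.113, -0.324), (0.083, -0.279, 0.123, -0.311), (0.082, -0.285, 0.124, -0.288), (0.084, -0.299, 0.136, -0.273), (0.09, -0.32, 0.156, -0.257), (0.1, -0.346, 0.182, -0.249)]
0.75 0.1 -0.2 0.14 [-1.05  0.32  1.97  0.81  1.18  2.49] [-0.97 -0.1   2.27  1.09  0.61 -0.02]
    [(0.1, -0.281, 0.135, -0.283), (0.101, -0.273, 0.124, -0.289), (0.1, -0.271, 0.121, -0.303), (0.099, -0.278, 0.128, -0.325), (0.099, -0.281, 0.142, -0.313), (0.103, -0.287, 0.149, -0.29), (0.111, -0.3, 0.165, -0.274), (0.123, -0.321, 0.19, -0.257), (0.14, -0.345, 0.222, -0.249)]
```

The forward model fits and the swing is clear, with the bottle and gripper staying at y < -0.265 and above the mug. The held picture shows tips about 5 mm above the cap's lower edge, so I set D to .038. Now I pick the fallen bottle, up-end it in the air and stop just above the table.

```bash
echo 'D=.038' >> h.py; sed -i 's/^print("C".*//' chk.py
cat > go.py <<'E'
from chk import *
t,g,s=np.radians(40),.077,-1
B=[.49,-.375]
ja=r.ik(*pick(t,g,.08,s));j0=np.array(sensors.current_joint_pos());lo=9
tip=np.array([[u,v,-D] for u in(-.01,.01) for v in(-.062,.062)])
gl=np.array([[u,v,-.0187-D-.045] for u in(-.0375,.0375) for v in(-.0935,.0935)])
for k in np.linspace(0,1,21):
    p,Ro=fk(j0+(ja-j0)*k);W=p+Ro.apply(np.vstack([tip,gl]));m=W[:,1]>-.27
    if m.any(): lo=min(lo,W[m,2].min())
print("min z over crate side",lo)
assert lo>.14
r.move_joints(ja)
P,q=pick(t,g,.08,s);f0=np.array(sensors.current_force())
for l in(.03,.012,.006,0):
    r.line_to(pick(t,g,l,s)[0],feed=.12);f=np.array(sensors.current_force())-f0
    if np.linalg.norm(f)>6: break
print("down",l,f.round(1))
r.gripper_close(40);print("open",sensors.current_opening(),sensors.current_finger_force(),sensors.current_time_s())
if .5<sensors.current_opening()<.65:
    r.line_to(pick(t,g,.08,s)[0],feed=.15);print(sensors.current_opening(),(np.array(sensors.current_force())-f0).round(1))
    jb=r.ik(*place(t,g,B,0,.14,s));print(np.round(jb,2));r.move_joints(jb)
    r.line_to(place(t,g,B,0,.03,s)[0],feed=.15)
print(sensors.current_opening(),sensors.current_force(),sensors.current_time_s())
a=eyes.grab_frame("side");b=eyes.grab_frame("top")
cv2.imwrite("pics/v4.png",np.hstack([cv2.resize(a[60:260,260:460,::-1],(400,400)),cv2.resize(b[60:260,240:440,::-1],(400,400))]))
E
python3 go.py
```

```text
min z over crate side 0.1601478537240546
down 0 [-0.5 -0.4 -0.2]
open 0.5645197132467525 39.9727720906958 28.55
0.5667928689928434 [-1.3  0.  -3. ]
[-1.05 -0.01  2.23  1.16  0.81 -0.29]
0.5631761149868059 [ 0.40035547  0.30517513 -1.97676059] 32.4917
```

View pics/v4.png

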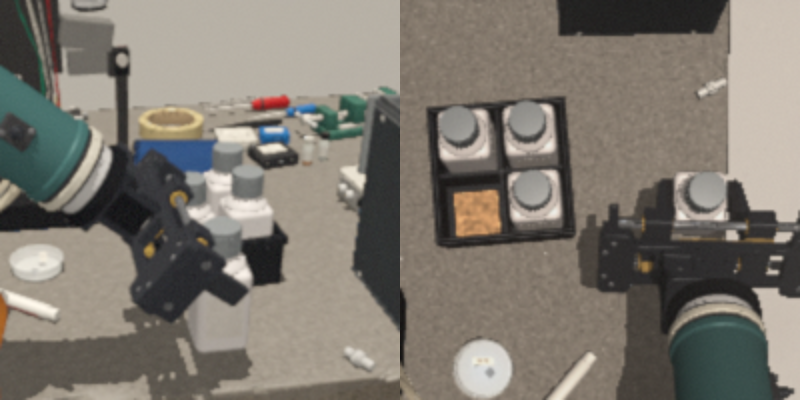

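The fallen bottle is now upright in the gripper over free table, in the top crop at (705,190). The first bottle sits in the far left cell at (460,130), and the near left cell at (478,212) is empty. Lower it, release, back off along the tool axis and re-measure.

```bash
cat > go2.py <<'E'
from h import *
t,g,s=np.radians(40),.077,-1;B=[.49,-.375]
f0=np.array(sensors.current_force())
for b in [.02,.012,.009,.006,.003,.0,-.002,-.004]:
    r.line_to(place(t,g,B,0,b,s)[0],feed=.06);f=np.array(sensors.current_force())-f0
    if f[2]>4: break
print("base",b,f.round(1));r.open()
p0,_=place(t,g,B,0,b,s);z=np.array([np.cos(t),0,-np.sin(t)])
r.line_to(p0-z*.11,feed=.2);print(sensors.current_time_s())
im=eyes.grab_frame("top");c=eyes.calibration("top");hsv=cv2.cvtColor(im[:,:,::-1].copy(),cv2.COLOR_BGR2HSV)
cv2.imwrite("pics/t5.png",im[:,:,::-1])
e=proj(c,[[.49,-.375,.084]])[0];print("expect",e)
m=((hsv[...,2]>135)&(hsv[...,1]<60)).astype(np.uint8);x0,y0=(e-22).astype(int);w=np.zeros_like(m);w[y0:y0+44,x0:min(x0+44,401)]=m[y0:y0+44,x0:min(x0+44,401)]
k=max(cv2.findContours(w,cv2.RETR_EXTERNAL,cv2.CHAIN_APPROX_NONE)[0],key=cv2.contourArea)
rr=cv2.minAreaRect((onplane(c,k[:,0,:],.084)[:,:2]*1000).astype(np.float32));print("body",rr)
# cap: circle
gr=cv2.resize(cv2.cvtColor(im[y0:y0+44,x0:x0+44],cv2.COLOR_RGB2GRAY),None,fx=4,fy=4,interpolation=cv2.INTER_CUBIC)
H=cv2.HoughCircles(gr,cv2.HOUGH_GRADIENT,1,40,param1=80,param2=12,minRadius=33,maxRadius=43)
if H is not None:
    for q in H[0][:3]: print("cap",q,onplane(c,(q[:2]+.5)/4-.5+[x0,y0],.122)[0].round(4))
a=eyes.grab_frame("side")
cv2.imwrite("pics/v5.png",np.hstack([cv2.resize(a[60:260,260:460,::-1],(400,400)),cv2.resize(im[60:260,240:440,::-1],(400,400))]))
E
python3 go2.py
```

```text
base 0.0 [3.  1.7 6.8]
35.6083
expect [388.02617946 161.13782489]
body ((493.9272766113281, -373.90924072265625), (53.68041229248047, 47.49353790283203), 0.6779091954231262)
cap [98.5 73.5 35.8] [ 0.4913 -0.3737  0.122 ]
cap [ 96.5 118.5  38. ] [ 0.4708 -0.3731  0.122 ]
```

The bottle stands on the table at about (.4913,-.3737) with yaw about 0. I regrasp it by the cap, closing diagonally to the flats. I also tilt the tool 10° so the wrist leans away from the microscope during placing, after a forward-model check of the forearm clearance.

```bash
cat > go3.py <<'E'
from chk import *
tau=np.radians(10)
def capgrip(xy,base,yaw):
    u=np.array([np.sin(yaw),-np.cos(yaw),0]);z=-Z*np.cos(tau)-u*np.sin(tau)
    return np.array([xy[0],xy[1],base+.1185])+z*(.0187+D),quat(z,[np.cos(yaw),np.sin(yaw),0])
P=[.4913,-.3737];Q=cell(-.032,.032);y1,y2=.79,.785+YAW
def forearm(j):
    s,e=j[1],j[1]+j[2];Y=R.from_euler('z',j[0]).as_matrix()
    a=np.array([.5117*np.sin(s),.0249,.251+.5117*np.cos(s)]);b=a+.5661*np.array([np.sin(e),0,np.cos(e)])
    L=[Y@(a+(b-a)*k) for k in np.linspace(0,1,60)]
    lo,hi=np.array([.21,-.09,0]),np.array([.47,.17,.515])
    return min(np.linalg.norm(p-np.clip(p,lo,hi)) for p in L)
if __name__=="__main__":
    j=r.ik(*capgrip(Q,.007,y2));print("place",np.round(j,2),"forearm axis clearance",round(forearm(j),3), "untilted",round(forearm(r.ik([*Q,.07],down(y2))),3))
    p=sensors.current_tool_pos();r.line_to([p[0],p[1],p[2]+.09],feed=.25)
    r.goto(*capgrip(P,.1,y1));r.line_to(capgrip(P,.03,y1)[0],feed=.15)
    f0=np.array(sensors.current_force());r.line_to(capgrip(P,0,y1)[0],feed=.06);print((np.array(sensors.current_force())-f0).round(1))
    r.gripper_close(25);print("open",sensors.current_opening(),sensors.current_time_s())
    if .3<sensors.current_opening()<.45:
        r.line_to(capgrip(P,.18,y1)[0],feed=.2);print((np.array(sensors.current_force())-f0).round(1))
        r.goto(*capgrip(Q,.18,y2));r.line_to(capgrip(Q,.09,y2)[0],feed=.12)
    print(sensors.current_opening(),sensors.current_force().round(1),sensors.current_time_s())
    a=eyes.grab_frame("side");w=eyes.grab_frame("wrist");c=eyes.calibration("wrist");print(proj(c,[[*Q,.062],[*Q,.09]]))
    cv2.imwrite("pics/w6.png",w[:,:,::-1])
    cv2.imwrite("pics/v6.png",np.hstack([cv2.resize(a[60:240,280:460,::-1],(400,400)),cv2.resize(w[60:280,220:440,::-1],(400,400))]))
E
python3 go3.py
```

```text
place [-0.39  0.18  1.98  0.05  1.15 -1.31] forearm axis clearance 0.052 untilted 0.028
[-0.  -0.2 -0.2]
open 0.376889627259479 39.4417
[ 0.7  0.2 -2.3]
0.37911606224174577 [ 0.6  0.3 -1.8] 42.2583
[[317.29713843 223.28678475]
 [317.19786781 229.54171604]]
```

View pics/v6.png

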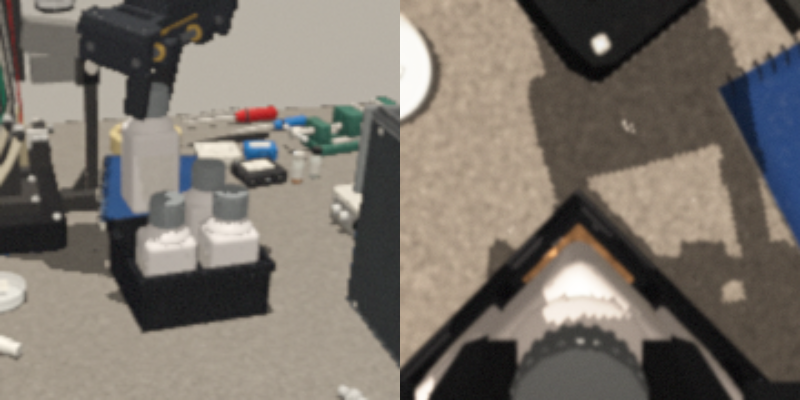

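The bottle hangs upright over the near left cell, its corner centred in the cell corner at (580,235) in the wrist crop and its sides parallel to the walls. Guarded descent and release.

```bash
cat > go4.py <<'E'
from go3 import *
f0=np.array(sensors.current_force());e0=np.array(sensors.current_effort())
for b in [.075,.06,.045,.032,.02,.013,.010,.008,.006,.004,.002]:
    r.line_to(capgrip(Q,b,y2)[0],feed=.06);f=np.array(sensors.current_force())-f0
    if np.linalg.norm(f)>4.5: break
print("base",b,f.round(1),sensors.current_time_s())
if b<=.012:
    r.open();p=sensors.current_tool_pos();r.line_to([p[0],p[1],p[2]+.1],feed=.15);r.line_to([p[0],p[1],p[2]+.2],feed=.25)
    im=eyes.grab_frame("top");s=eyes.grab_frame("side");cv2.imwrite("pics/t7.png",im[:,:,::-1]);cv2.imwrite("pics/s7.png",s[:,:,::-1])
print(sensors.current_force().round(1),sensors.current_time_s())
E
python3 go4.py
```

```text
base 0.006 [-0.3  1.8  5.5] 45.2917
[-0.1  0.7 -0.6] 47.675
```

Contact came at the expected pad height. A last numeric check of both placed caps in the side view, then hand in.

Run:
```python
from h import *
c=eyes.calibration("side");s=cv2.imread("pics/s7.png").astype(int);b=cv2.imread("pics/side0.png").astype(int)
for n,q in(("cell1",cell(-.032,.032)),("cell3",cell(.032,.032))):
    e=proj(c,[[*q,.129],[*q,.116],[*q,.103]]);print(n,e.round(0).tolist(),[s[int(v),int(u)].tolist() for u,v in e],[b[int(v),int(u)].tolist() for u,v in e])
    u,v=e[1].round().astype(int);print("  row",s[v,u-14:u+15:2].mean(1).round().astype(int).tolist()); print("  col",s[v-14:v+15:2,u].mean(1).round().astype(int).tolist())
print(sensors.current_tool_pos().round(3),sensors.current_time_s())
r.sign_off();print("signed",sensors.current_time_s())
```

```text
cell1 [[346.0, 136.0], [346.0, 141.0], [346.0, 147.0]] [[91, 95, 93], [102, 105, 103], [103, 106, 104]] [[135, 88, 56], [132, 86, 55], [133, 85, 53]]
  row [93, 93, 92, 91, 95, 98, 100, 103, 112, 110, 99, 99, 91, 92, 90]
  col [143, 126, 90, 96, 93, 125, 126, 103, 104, 102, 102, 131, 158, 152, 151]
cell3 [[374.0, 133.0], [373.0, 138.0], [373.0, 143.0]] [[95, 97, 97], [101, 104, 102], [103, 106, 105]] [[158, 163, 166], [131, 85, 53], [131, 84, 53]]
  row [91, 90, 90, 95, 95, 98, 100, 102, 105, 101, 98, 127, 142, 57, 42]
  col [205, 235, 226, 198, 96, 93, 103, 102, 98, 103, 103, 138, 169, 170, 167]
[ 0.478 -0.151  0.266] 47.675
the job is handed in; nothing more can be done
the job is handed in; nothing more can be done
```

I put both bottles upright in the two empty cells and handed the job in at about 48 s. The first grasp missed because the fingers end about 38 mm short of the stated TCP; the side camera showed both grey caps where expected at the end.

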